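# Unstack the turned doll set

## Robot

A 6-joint arm with a two-finger parallel gripper is mounted at the origin on the work surface. World frame = base frame: x ahead of the robot, y to its left, z up, the work surface at z = 0. Lengths are in m, angles in rad, forces in N, time in s.
With the tool pointing down it reaches from about 0.25 to 0.775 m from the base axis. Payload 4 kg.
Tool frame: the origin (TCP) lies at the very end of the fingers, on their centre line; the grasp point (between the pads) lies 19 mm behind it (robot.hold_point_z is the distance from the TCP to the grasp point, in m); z points along the fingers, y is the line along which they close (so a half turn about z gives the same grasp; the last joint's range is limited). The gripper opens to 94 mm and grips with 3 to 60 N. Pads are 16 mm wide; open, the fingers measure 119 mm over their backs; the gripper's body (75 mm by 177 mm) begins 78 mm behind the grasp point.
Start: joints at [-1.296, 0.087, 1.371, -0, 1.684, -0.103], TCP at [0.203, -0.511, 0.206] pointing down, gripper open.
Joint ranges: [-3.1, 3.1], [-0.76, 2.03], [0.27, 2.55], [-1.08, 4.22], [0.17, 2.65], [-2.57, 2.57]. Speed limits (rad/s): [2.79, 2.79, 3.14, 3.14, 3.14, 3.14].

## Interface

Orientations are given as [roll, pitch, yaw] about the fixed x, y, z axes, in that order (R = Rz(yaw) Ry(pitch) Rx(roll)).
In Python, from bench import robot gives the robot as it stands.
- The arm moves only by the tool carry_out, never from a script. Its argument "steps" is a list of rows, each a list of 3 entries, a list of its own where there are three numbers: the shift along the tool's x, y, z in m, then the turn about the tool's z in units of 10 degrees (1.0 is 10 degrees), then the closure, from -1 (fully open) to 1 (shut). In form: [[[tx, ty, tz], roll, jaw], ...]. A call has 1 to 10 rows; each row is the pose to reach, as a shift and turn from the pose commanded when the call began, along the tool's axes at that moment; what a row does not reach only later rows make up. A row lasts 1/8 s, in which the tool goes at most 62.5 mm and 10.7 degrees, less where a joint would pass 70% of its speed; a pose out of reach is approached as far as the arm can. A call with a gripper value outside its range is refused whole. The fingers move at their own pace and stop on an object; the grip force is fixed at half the most. Time passes only in rows, so rows that repeat a pose let the fingers close. It gives the time, the measured TCP pose, the force, the opening and the grip force at its end, in the units of the state.
- robot.get_obs(): the state, without advancing time (a new reading comes with each control period).
- robot.snapshot(name): name is "scene" or "side" or "wrist"; returns a dict with "image" (400x640x3 uint8, red, green, blue), "z_map" (400x640 float32, m along the optical axis (not along the pixel's ray), 0 where there is no reading), "mtx" (3x3 intrinsics, pixels), "R" (3x3) and "t" (3): a world point X has camera coordinates R X + t. Camera axes: x right, y down, z forward; pixel columns grow to the right and rows downward; lengths in m; the calibration is good to about 2 mm. A picture is of the moment at which its call begins.
- robot.close_job(): hands the job in; it is judged then, once.
The state is a dict: "time": time; "joint_positions": joint angles; "qvel": joint speeds; "joint_torque": joint torques, N m; "tool_pos": TCP position; "ee_rot": TCP orientation; "wrist_force": force on the tool from outside, world axes, zero at the start; "wrist_torque": the same for the moment, N m; "width": finger opening in m; "finger_force": force on a finger pad.
Only numpy, scipy, OpenCV 4.12 (cv2) and the standard library are available. Lean on these libraries where they do the work, as an engineer would, in place of code of your own. Each camera call takes 0.05 s, during which the arm holds its last target. There are 200 camera calls.

## Task

Take the stack of freshly turned parts apart and set each one, still the way up it is now, on its own place: stand the little doll in the plywood tray, put the cup on the middle of the steel turntable and close it with the cap, mouth down, rim squarely on rim, and lay the plinth disc on the middle of the slatted drying rack. Leave the finished doll, the daruma and the jar standing where they are, let go of everything and leave it at rest.

Things in the scene. Friction and masses are not known exactly. Their poses are not given: they have to be found in the camera images.
- doll: Little bare-wood doll with a round head, top of the stack, at the start standing loosely inside the cup (its foot 5 mm above the cup's foot) and rising about 47 mm above the cup's rim. 90 mm tall; foot 26 mm across, neck 16 mm at 58 mm height, head 25 mm across with straight sides from 64 to 83 mm height (grip here). Origin: centre of the underside, z up. 35 g.
- cup: Open bare-wood cup, mouth up, second from the top, at the start standing on the cap's flat crown. 48 mm tall, 48 mm outer diameter (straight sides from 8 mm height up to the rim), foot 40 mm across, wall 5 mm, floor 5 mm thick. Origin: centre of the underside, z up towards the mouth; the rim is at z = 48 mm. 40 g.
- cap: Hollow bare-wood cap, mouth down, third from the top, at the start resting on the plinth. 46 mm tall; mouth rim at the bottom 48 mm outer, about 38 mm inner diameter (as wide as the cup's rim, no lip or spigot); widest part 58 mm with straight sides from 10 to 37 mm height; flat crown 44 mm across. Origin: centre of the mouth, on the rim plane (underside), z up to the crown. 45 g.
- plinth: Solid bare-wood disc, bottom of the stack, standing on the bench. 66 mm diameter, 30 mm tall, straight sides. Origin: centre of the underside, z up. 70 g.
- turntable: Place for cup and cap: round steel painting turntable, fixed to the bench (it does not turn). Flat top disc 100 mm in diameter, top face 35 mm above the bench. Origin: centre of the underside, on the bench.
- rack: Place for the plinth: square drying rack of five dark wooden slats, fixed to the bench. 100 x 100 mm, flat slat tops 20 mm above the bench, gaps of 7.5 mm between slats. Origin: centre of the underside, on the bench.
- tray: Place for the little doll: small square open plywood tray, fixed to the bench. 96 x 96 mm outside, 30 mm tall, walls and floor 6 mm thick (inside 84 x 84 mm, inner floor 6 mm above the bench). Origin: centre of the underside, on the bench; x and y along its sides.
- kokeshi: Bystander, not to be disturbed: large finished doll, loose, with black hair and red bands, 140 mm tall, 52 mm at its widest. Origin: centre of the underside.
- daruma: Bystander, not to be disturbed: round red daruma figure, loose, 60 mm tall, 56 mm across. Origin: centre of the underside.
- jar: Bystander, not to be disturbed: amber glass paint jar with a black cap, loose, 70 mm tall, 50 mm across. Origin: centre of the underside.
Mind the look-alikes: they are no part of the job. What is shaped like the cup but green is not meant. Of the things that look like the rack, the smaller one is meant.

How it is judged:
At the end, for the whole second after the job is handed in: Doll on the tray floor; cup mouth up on the turntable, within 15 mm of its centre; cap mouth down on the cup rim, centred within 6 mm; plinth flat on the rack, within 15 mm of its centre; all within 0.15 rad of upright, released and at rest (x of doll in the frame of tray between -0.04 and 0.04 m and y of doll in the frame of tray between -0.04 and 0.04 m and z of doll in the frame of tray below 0.012 m and horizontal distance between cup and turntable below 0.015 m and z of cup in the frame of turntable between 0.032 and 0.038 m and horizontal distance between cap and cup below 0.006 m and z of cap in the frame of cup between 0.045 and 0.051 m and horizontal distance between plinth and rack below 0.015 m and z of plinth in the frame of rack between 0.017 and 0.023 m and angle between each of doll, cup, cap, plinth's own z axis and vertical below 0.15 rad and linear speed of each of doll, cup, cap, plinth below 0.02 m/s and angular speed of each of doll, cup, cap, plinth below 0.3 rad/s); the robot touches nothing.
It fails at once if the large finished doll is pushed more than 25 mm or tipped over (distance of kokeshi from where it was at the start of the episode above 0.025 m or angle between kokeshi's own z axis and vertical above 0.5 rad).
It fails at once if the daruma is pushed more than 25 mm or tipped over (distance of daruma from where it was at the start of the episode above 0.025 m or angle between daruma's own z axis and vertical above 0.5 rad).
It fails at once if the jar is pushed more than 25 mm or tipped over (distance of jar from where it was at the start of the episode above 0.025 m or angle between jar's own z axis and vertical above 0.5 rad).
It also fails if it takes over 136 s, if anything falls off the work surface, if the arm or the gripper's body presses on something with over 40 N, if the wrist force passes 120 N, or if a joint passes its speed limit or range.

## Working session

There is one attempt and no reset: what is moved stays moved. The work goes in short steps, Python scripts to look and compute and a tool call to move; the robot and the scene stay as the last step left them, time stands still between calls to the robot, and variables do not carry over. Pictures are saved under pics/ and viewed, at most 14 in all, crops included, and the job is handed in when it is done.

Besides the shell and the picture viewer there is one more tool, called after ">>>" by a JSON object that holds its "api" and its "payload". carry_out: Moves the arm, as the interface text tells. Its arguments: {"type":"object","properties":{"steps":{"type":"array","items":{"type":"array"}}},"required":["steps"]}

```bash
mkdir -p pics; cat > h.py <<'E'
import numpy as np, cv2
from bench import robot
def snap(n,f=None):
    s=robot.snapshot(n)
    if f: cv2.imwrite('pics/'+f,s['image'][:,:,::-1])
    return s
def cloud(s):
    z=s['z_map'];K=s['mtx'];v,u=np.mgrid[0:400,0:640]
    c=np.stack([(u-K[0,2])/K[0,0]*z,(v-K[1,2])/K[1,1]*z,z],-1)
    P=(c-s['t'])@s['R']; P[z==0]=np.nan
    return P
def ray(s,u,v,h):
    d=s['R'].T@np.linalg.inv(s['mtx'])@np.array([u,v,1.]);o=-s['R'].T@s['t']
    return o+d*(h-o[2])/d[2]
E
python3 - <<'E'
from h import *
for n in('scene','side'):
    s=snap(n,n+'.png'); np.savez(n,**s); print(n,-s['R'].T@s['t'],s['R'][2],(s['z_map']>0).mean())
o=robot.get_obs();print(o['tool_pos'],o['ee_rot'],o['width'],o['time'])
E
```

```text
scene [ 1.00877971 -0.64506565  0.77707413] [-0.50410218  0.56411551 -0.65395312] 0.99553515625
side [0.34341123 0.54162362 0.75048734] [ 0.1384332  -0.63882789 -0.75679269] 0.99609765625
[ 0.20276909 -0.51073733  0.20444241] [-3.13962616e+00 -2.23392803e-04  3.77831707e-01] 0.09365719371007711 0.1
```

View pics/scene.png

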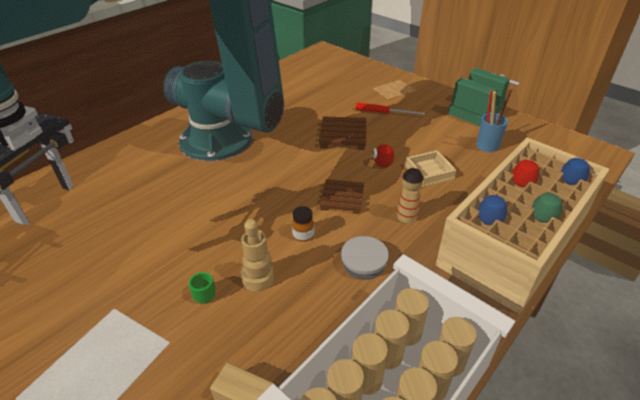

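View pics/side.png

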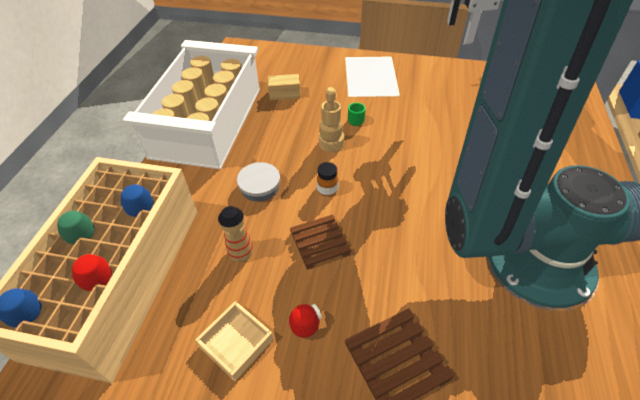

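The scene view shows the stack at about (256,255), the jar at (303,223), the turntable at (364,257), the tray at (430,168), the large doll at (409,195) and the daruma at (383,156). There are two look-alikes to sort out:
- **Racks:** they sit at (342,195) and (342,132) in scene, and (320,241) and (400,358) in side. The one at (342,195) looks smaller, so it fits.
- **Cups:** the green one at (202,288) is not meant. The bare-wood one in the stack is.

I'll measure these and confirm with one crop.

```bash
python3 - <<'E'
from h import *
S={n:dict(np.load(n+'.npz')) for n in('scene','side')}
P=np.concatenate([cloud(S[n]).reshape(-1,3) for n in S]); 
C=np.concatenate([S[n]['image'].reshape(-1,3) for n in S])
a=cloud(S['scene'])
for k,(u,v) in dict(stack=(256,262),turn=(364,255),rackS=(342,195),rackL=(342,132),tray=(430,168),kok=(409,195),dar=(383,156),jar=(303,225),green=(202,288)).items(): print(k,a[v,u].round(3))
def sel(c,r,z0,z1):
    m=(np.hypot(P[:,0]-c[0],P[:,1]-c[1])<r)&(P[:,2]>z0)&(P[:,2]<z1); return P[m]
def fit(k,c,r,z0,z1):
    q=sel(c,r,z0,z1)[:,:2].astype(np.float32); b=cv2.minAreaRect(q); e=cv2.minEnclosingCircle(q)
    print(k,len(q),'rect',np.round(b[0],4),np.round(b[1],4),round(b[2],1),'circ',np.round(e[0],4),round(e[1],4))
fit('turn',a[255,364],.08,.030,.04)
fit('rackS',a[195,342],.075,.012,.026)
fit('rackL',a[132,342],.11,.012,.026)
fit('tray',a[168,430],.075,.025,.034)
for k,(u,v) in dict(kok=(409,195),dar=(383,156),jar=(303,225),green=(202,288)).items(): fit(k,a[v,u],.05,.02,.16)
c=a[262,256]
for z0,z1 in((.005,.028),(.04,.068),(.085,.122),(.146,.162),(.16,.18)): fit('stk%.3f'%z0,c,.055,z0,z1)
im=np.hstack([cv2.resize(S['scene']['image'][100:320,180:400],(400,400)),cv2.resize(S['side']['image'][80:400,250:460],(262,400))])
cv2.imwrite('pics/crop.png',im[:,:,::-1])
E
```

```text
stack [ 0.503 -0.283  0.077]
turn [ 0.63  -0.096  0.035]
rackS [0.46  0.035 0.02 ]
rackL [0.278 0.252 0.02 ]
tray [0.557 0.292 0.005]
kok [0.62  0.079 0.083]
dar [0.456 0.21  0.042]
jar [ 0.482 -0.127  0.049]
green [ 0.42  -0.366  0.005]
turn 2441 rect [ 0.6266 -0.0902] [0.0989 0.1035] 50.1 circ [ 0.6267 -0.0898] 0.0526
rackS 2919 rect [0.4545 0.0408] [0.1022 0.108 ] 33.0 circ [0.4569 0.0404] 0.0696
rackL 1965 rect [0.2751 0.2591] [0.1368 0.1409] 36.9 circ [0.2749 0.2609] 0.0949
tray 1055 rect [0.5619 0.2805] [0.0977 0.1041] 61.3 circ [0.5605 0.2813] 0.0673
kok 2136 rect [0.6142 0.095 ] [0.052 0.058] 52.0 circ [0.6137 0.0952] 0.0297
dar 1158 rect [0.4449 0.2266] [0.0577 0.0596] 43.6 circ [0.445  0.2256] 0.0313
jar 1124 rect [ 0.468  -0.1136] [0.0503 0.0548] 40.7 circ [ 0.4681 -0.1133] 0.0277
green 827 rect [ 0.4368 -0.3717] [0.0477 0.0523] 29.0 circ [ 0.4362 -0.3727] 0.027
stk0.005 403 rect [ 0.4948 -0.2815] [0.0649 0.0952] 36.3 circ [ 0.5013 -0.2799] 0.0516
stk0.040 455 rect [ 0.4882 -0.2696] [0.0573 0.062 ] 46.3 circ [ 0.4882 -0.268 ] 0.0323
stk0.085 685 rect [ 0.4888 -0.2673] [0.0449 0.0523] 28.1 circ [ 0.488  -0.2681] 0.0266
stk0.146 135 rect [ 0.4898 -0.2707] [0.0238 0.0283] 21.0 circ [ 0.4891 -0.2709] 0.0143
stk0.160 198 rect [ 0.4899 -0.2701] [0.0231 0.0276] 25.5 circ [ 0.4908 -0.2696] 0.0149
```

View pics/crop.png

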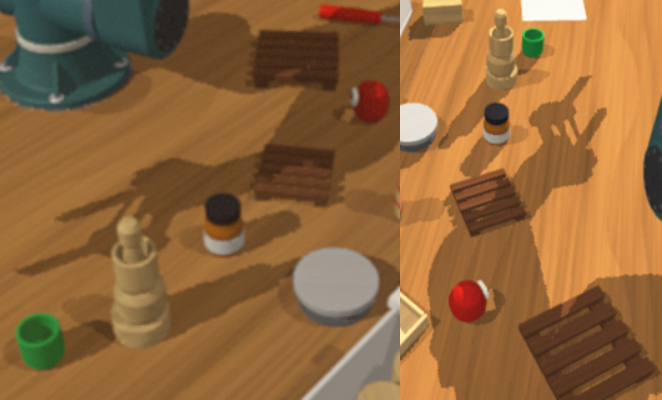

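The crop confirms the choice. The smaller rack, at (295,173) in the crop's left half, measures about 100 mm across, while the other measures about 137 mm. The bare-wood stack stands apart from the green cup. I'll move above the stack and square the tool to the world axes.

>>> {"api": "carry_out", "payload": {"steps": [[[0, 0, -0.05], 0, -1], [[0.06, -0.02, -0.08], 1, -1], [[0.12, -0.04, -0.08], 2, -1], [[0.18, -0.06, -0.08], 2.165, -1], [[0.24, -0.08, -0.08], 2.165, -1], [[0.295, -0.1, -0.08], 2.165, -1], [[0.33, -0.11, -0.08], 2.165, -1], [[0.3547, -0.1199, -0.08], 2.165, -1], [[0.3547, -0.1199, -0.08], 2.165, -1], [[0.3547, -0.1199, -0.08], 2.165, -1]]}}

```text
time: 1.35
tool_pos: [0.4878, -0.2694, 0.2851]
ee_rot: [3.141, 0.001, -0.001]
wrist_force: [-0.1, -1.1, 0.1]
width: 0.0941
finger_force: 0.0
```

```bash
python3 - <<'E'
from h import *
o=robot.get_obs();print(o['tool_pos'],o['ee_rot'],o['wrist_force'],o['time'])
s=snap('wrist','w1.png');np.savez('w1',**s);print(-s['R'].T@s['t'],s['R'][2])
E
```

```text
[ 0.48778164 -0.26938449  0.28508637] [ 3.14146200e+00  1.07429492e-03 -5.12997003e-04] [-0.1361327  -1.06096796  0.06428681] 1.35
[ 0.57072109 -0.26889555  0.46438947] [-2.86173523e-01  5.03401063e-04 -9.58177677e-01]
```

View pics/w1.png

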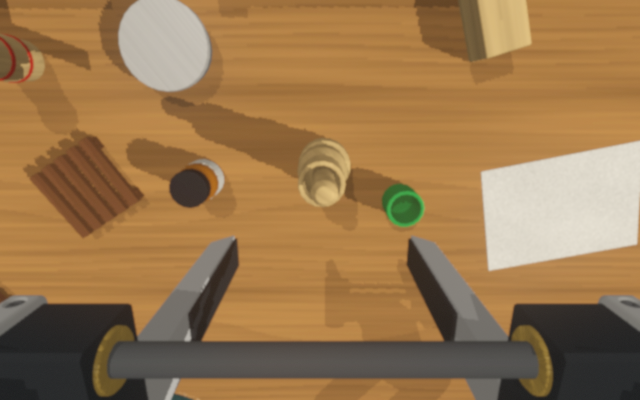

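The wrist view shows the doll's head at about (324,190), the turntable at (165,43) and the rack at (87,186). I'll refine the stack, turntable and rack from this depth image.

```bash
python3 - <<'E'
from h import *
s=dict(np.load('w1.npz'));P=cloud(s)
def fit(k,box,z0,z1):
    u0,u1,v0,v1=box;q=P[v0:v1,u0:u1].reshape(-1,3);q=q[(q[:,2]>z0)&(q[:,2]<z1)][:,:2].astype(np.float32)
    b=cv2.minAreaRect(q);e=cv2.minEnclosingCircle(q);print(k,len(q),np.round(b[0],4),np.round(b[1],4),round(b[2],1),np.round(e[0],4),round(e[1],4))
B=(290,365,130,220)
fit('head',B,.145,.18);fit('cuprim',B,.115,.127);fit('cupside',B,.085,.12);fit('cap',B,.04,.077);fit('crown',B,.073,.079);fit('plinth',B,.005,.033)
fit('turn',(100,230,0,110),.031,.039);fit('rack',(10,160,120,250),.014,.026)
E
```

```text
head 680 [ 0.4879 -0.2702] [0.0239 0.0243] 49.7 [ 0.4876 -0.2701] 0.0126
cuprim 736 [ 0.4858 -0.2679] [0.0471 0.0471] 23.7 [ 0.4857 -0.2677] 0.024
cupside 491 [ 0.4915 -0.2677] [0.0364 0.0448] 14.3 [ 0.4904 -0.2676] 0.023
cap 569 [ 0.497  -0.2689] [0.056  0.0362] 87.2 [ 0.4869 -0.2684] 0.0288
crown 115 [ 0.5006 -0.2701] [0.049  0.0198] 83.3 [ 0.4908 -0.269 ] 0.0246
plinth 363 [ 0.4967 -0.2745] [0.0653 0.0412] 71.5 [ 0.4859 -0.2708] 0.0329
turn 6554 [ 0.6231 -0.0892] [0.0995 0.0941] 89.8 [ 0.625  -0.0893] 0.0503
rack 5063 [0.4527 0.0431] [0.1003 0.1023] 32.6 [0.4527 0.0429] 0.0706
```

>>> {"api": "carry_out", "payload": {"steps": [[[0, 0.0005, 0.05], 0, -1], [[0, 0.0005, 0.1], 0, -1], [[0, 0.0005, 0.13], 0, -1], [[0, 0.0005, 0.1495], 0, -1], [[0, 0.0005, 0.1495], 0, -1], [[0, 0.0005, 0.1495], 0, 1], [[0, 0.0005, 0.1495], 0, 1], [[0, 0.0005, 0.1495], 0, 1], [[0, 0.0005, 0.1495], 0, 1], [[0, 0.0005, 0.1495], 0, 1]]}}

```text
time: 2.65
tool_pos: [0.4884, -0.2694, 0.1361]
ee_rot: [3.141, -0.0, 0.0]
wrist_force: [-0.4, -0.3, 0.8]
width: 0.0473
finger_force: 0.0
```

>>> {"api": "carry_out", "payload": {"steps": [[[0, 0, 0], 0, 1], [[0, 0, 0], 0, 1], [[0, 0, -0.01], 0, 1], [[0, 0, -0.02], 0, 1], [[0, 0, -0.035], 0, 1], [[0, 0, -0.05], 0, 1], [[0, 0, -0.07], 0, 1], [[0, 0, -0.09], 0, 1], [[0, 0, -0.12], 0, 1], [[0, 0, -0.15], 0, 1]]}}

```text
time: 3.9
tool_pos: [0.4883, -0.2694, 0.2879]
ee_rot: [3.141, -0.001, -0.0]
wrist_force: [0.7, 0.4, -0.3]
width: 0.024
finger_force: 30.0
```

```bash
python3 - <<'E'
from h import *
for n in('scene','side'):
    s=snap(n,n+'2.png');P=cloud(s).reshape(-1,3);C=s['image'].reshape(-1,3).astype(int)
    m=(np.hypot(P[:,0]-.488,P[:,1]+.269)<.03)
    q=P[m&(P[:,2]>.16)&(P[:,2]<.29)&(C[:,0]-C[:,2]>30)]
    print(n,'doll z',np.percentile(q[:,2],[0,2,98,100]).round(4),q[q[:,2]<.25].mean(0).round(4), q[q[:,2]>.25].mean(0).round(4))
    r=P[m&(P[:,2]>.115)&(P[:,2]<.127)];print('rim',np.round(cv2.minEnclosingCircle(r[:,:2].astype(np.float32)),4) if 0 else [np.round(x,4) for x in cv2.minEnclosingCircle(r[:,:2].astype(np.float32))])
E
```

```text
scene doll z [0.2324 0.2339 0.2888 0.2899] [ 0.4972 -0.2772  0.242 ] [ 0.4964 -0.2752  0.2695]
rim [array([ 0.4887, -0.2687]), np.float64(0.025)]
side doll z [0.2381 0.2399 0.2878 0.2897] [ 0.4888 -0.263   0.2445] [ 0.4882 -0.2632  0.2697]
rim [array([ 0.4862, -0.2682]), np.float64(0.0259)]
```

>>> {"api": "carry_out", "payload": {"steps": [[[0.004, -0.03, 0], 0, 1], [[0.011, -0.085, 0], 0, 1], [[0.018, -0.14, 0], 0, 1], [[0.026, -0.195, 0], 0, 1], [[0.033, -0.25, 0], 0, 1], [[0.041, -0.305, 0], 0, 1], [[0.048, -0.36, 0], 0, 1], [[0.056, -0.415, 0], 0, 1], [[0.063, -0.47, 0], 0, 1], [[0.07, -0.52, 0], 0, 1]]}}

```text
time: 5.25
tool_pos: [0.558, 0.2525, 0.2848]
ee_rot: [3.141, 0.001, 0.001]
wrist_force: [-0.1, -0.1, 0.8]
width: 0.0238
finger_force: 30.0
```

>>> {"api": "carry_out", "payload": {"steps": [[[0.004, -0.03, 0], 0, 1], [[0.004, -0.03, 0.04], 0, 1], [[0.004, -0.03, 0.09], 0, 1], [[0.004, -0.03, 0.14], 0, 1], [[0.004, -0.03, 0.18], 0, 1], [[0.004, -0.03, 0.2], 0, 1], [[0.004, -0.03, 0.215], 0, 1], [[0.004, -0.03, 0.222], 0, 1], [[0.004, -0.03, 0.222], 0, 1], [[0.004, -0.03, 0.222], 0, 1]]}}

```text
time: 6.5
tool_pos: [0.5633, 0.2809, 0.0655]
ee_rot: [-3.141, -0.003, -0.0]
wrist_force: [0.3, 0.2, -0.4]
width: 0.0236
finger_force: 30.0
```

>>> {"api": "carry_out", "payload": {"steps": [[[0, 0, 0.0015], 0, 1], [[0, 0, 0.003], 0, 1], [[0, 0, 0.0035], 0, 1], [[0, 0, 0.0035], 0, 1]]}}

```text
time: 7.0
tool_pos: [0.5631, 0.2807, 0.0616]
ee_rot: [-3.141, -0.002, -0.0]
wrist_force: [-0.1, -1.2, 5.3]
width: 0.0241
finger_force: 30.0
```

>>> {"api": "carry_out", "payload": {"steps": [[[0, 0, 0], 0, 0], [[0, 0, 0], 0, 0], [[0, 0, 0], 0, 0], [[0, 0, 0], 0, -0.5], [[0, 0, 0], 0, -1], [[0, 0, -0.03], 0, -1], [[0, 0, -0.07], 0, -1], [[0, 0, -0.12], 0, -1], [[0, 0, -0.17], 0, -1], [[0, 0, -0.21], 0, -1]]}}

```text
time: 8.25
tool_pos: [0.5626, 0.2807, 0.2732]
ee_rot: [-3.141, -0.002, -0.0]
wrist_force: [0.2, 0.1, 0.4]
width: 0.0937
finger_force: 0.0
```

```bash
python3 - <<'E'
from h import *
s=snap('side','side3.png');P=cloud(s).reshape(-1,3)
q=P[(np.hypot(P[:,0]-.562,P[:,1]-.281)<.036)&(P[:,2]>.04)]
print(q[:,2].max(),q.mean(0),cv2.minEnclosingCircle(q[q[:,2]>.07][:,:2].astype(np.float32)))
q=P[(np.hypot(P[:,0]-.562,P[:,1]-.281)<.036)&(P[:,2]>.012)&(P[:,2]<.05)];print(q.mean(0))
print(robot.get_obs()['width'])
E
```

```text
0.5676753341691709 [0.5451686  0.30012648 0.48296129] ((0.5617752075195312, 0.2811012268066406), 0.03606126829981804)
[0.55715203 0.28532984 0.03182735]
0.09398370823852863
```

>>> {"api": "carry_out", "payload": {"steps": [[[-0.008, 0.06, 0], 0, -1], [[-0.017, 0.12, 0], 0, -1], [[-0.025, 0.18, 0], 0, -1], [[-0.034, 0.24, 0], 0, -1], [[-0.042, 0.3, 0], 0, -1], [[-0.05, 0.36, 0], 0, -1], [[-0.059, 0.42, 0], 0, -1], [[-0.067, 0.48, 0], 0, -1], [[-0.073, 0.525, 0], 0, -1], [[-0.0764, 0.5487, 0], 0, -1]]}}

```text
time: 9.55
tool_pos: [0.485, -0.2706, 0.2697]
ee_rot: [-3.142, 0.001, -0.003]
wrist_force: [0.8, 0.8, -0.1]
width: 0.094
finger_force: 0.0
```

>>> {"api": "carry_out", "payload": {"steps": [[[0, 0, 0.01], 0, -1], [[0, 0, 0.01], 0, -1], [[0, 0, 0.01], 0, -1]]}}

```text
time: 9.93
tool_pos: [0.4862, -0.2668, 0.2604]
ee_rot: [-3.141, 0.0, 0.002]
wrist_force: [-0.2, -0.1, -0.1]
width: 0.0939
finger_force: 0.0
```

```bash
python3 - <<'E'
from h import *
o=robot.get_obs();print(o['tool_pos'],o['ee_rot'],o['time'])
s=snap('wrist','w2.png');P=cloud(s)
def fit(k,z0,z1):
    q=P[:240,:].reshape(-1,3);q=q[(q[:,2]>z0)&(q[:,2]<z1)&(np.hypot(q[:,0]-.487,q[:,1]+.269)<.045)][:,:2].astype(np.float32)
    e=cv2.minEnclosingCircle(q);print(k,len(q),np.round(e[0],4),round(e[1],4))
fit('rim',.115,.128);fit('cap',.04,.077);fit('plinth',.005,.033)
s=snap('side','side4.png');P=cloud(s).reshape(-1,3)
q=P[(np.hypot(P[:,0]-.562,P[:,1]-.281)<.036)&(P[:,2]>.01)]
print('doll',q[:,2].max());
for a,b in((.02,.05),(.07,.1)): print(q[(q[:,2]>a)&(q[:,2]<b)].mean(0))
E
```

```text
[ 0.48618701 -0.26677234  0.2603564 ] [-3.14120814e+00  7.47467918e-05  1.79568290e-03] 9.925
rim 896 [ 0.4859 -0.2677] 0.0239
cap 639 [ 0.4872 -0.2682] 0.0287
plinth 406 [ 0.4853 -0.2707] 0.0328
doll 0.09856991987174794
[0.55704316 0.28536531 0.0365443 ]
[0.55978404 0.28220658 0.08988502]
```

>>> {"api": "carry_out", "payload": {"steps": [[[0, 0.001, 0.05], 0, -1], [[0, 0.001, 0.1], 0, -1], [[0, 0.001, 0.14], 0, -1], [[0, 0.001, 0.165], 0, -1], [[0, 0.001, 0.1734], 0, -1], [[0, 0.001, 0.1734], 0, -1], [[0, 0.001, 0.1734], 0, 1], [[0, 0.001, 0.1734], 0, 1], [[0, 0.001, 0.1734], 0, 1], [[0, 0.001, 0.1734], 0, 1]]}}

```text
time: 11.28
tool_pos: [0.4861, -0.2693, 0.0874]
ee_rot: [3.141, -0.0, -0.0]
wrist_force: [0.2, -0.1, 0.6]
width: 0.0574
finger_force: 0.0
```

>>> {"api": "carry_out", "payload": {"steps": [[[0, 0, 0], 0, 1], [[0, 0, 0], 0, 1], [[0, 0, 0], 0, 1], [[0, 0, -0.005], 0, 1], [[0, 0, -0.015], 0, 1], [[0, 0, -0.03], 0, 1], [[0, 0, -0.05], 0, 1], [[0, 0, -0.08], 0, 1], [[0, 0, -0.11], 0, 1], [[0, 0, -0.13], 0, 1]]}}

```text
time: 12.52
tool_pos: [0.4865, -0.2695, 0.2205]
ee_rot: [3.139, -0.003, -0.0]
wrist_force: [0.5, 0.5, -0.4]
width: 0.0474
finger_force: 30.0
```

>>> {"api": "carry_out", "payload": {"steps": [[[0.015, -0.02, 0], 0, 1], [[0.045, -0.06, 0], 0, 1], [[0.08, -0.105, 0], 0, 1], [[0.11, -0.145, 0], 0, 1], [[0.13, -0.17, 0], 0, 1], [[0.1385, -0.18, 0], 0, 1], [[0.1385, -0.18, 0.04], 0, 1], [[0.1385, -0.18, 0.09], 0, 1], [[0.1385, -0.18, 0.13], 0, 1], [[0.1385, -0.18, 0.15], 0, 1]]}}

```text
time: 13.78
tool_pos: [0.6228, -0.0898, 0.0648]
ee_rot: [-3.141, 0.004, -0.001]
wrist_force: [0.9, -0.2, -0.2]
width: 0.0476
finger_force: 30.0
```

>>> {"api": "carry_out", "payload": {"steps": [[[0, 0, 0.01], 0, 1], [[0, 0, 0.018], 0, 1], [[0, 0, 0.018], 0, 1], [[0, 0, 0.018], 0, 1]]}}

```text
time: 14.28
tool_pos: [0.6253, -0.0894, 0.0504]
ee_rot: [3.141, -0.002, -0.0]
wrist_force: [0.2, -0.2, -0.9]
width: 0.0477
finger_force: 30.0
```

>>> {"api": "carry_out", "payload": {"steps": [[[0, 0, 0.002], 0, 1], [[0, 0, 0.0035], 0, 1], [[0, 0, 0.0043], 0, 1], [[0, 0, 0.0043], 0, 1]]}}

```text
time: 14.78
tool_pos: [0.6248, -0.0892, 0.0461]
ee_rot: [3.141, -0.001, -0.0]
wrist_force: [-1.8, 0.6, 5.0]
width: 0.0477
finger_force: 30.0
```

>>> {"api": "carry_out", "payload": {"steps": [[[0, 0, 0], 0, -0.2], [[0, 0, 0], 0, -0.3], [[0, 0, 0], 0, -1], [[0, 0, 0], 0, -1], [[0, 0, 0], 0, -1], [[0, 0, 0], 0, -1], [[0, 0, -0.04], 0, -1], [[0, 0, -0.09], 0, -1], [[0, 0, -0.14], 0, -1], [[0, 0, -0.18], 0, -1]]}}

```text
time: 16.02
tool_pos: [0.6248, -0.0892, 0.2276]
ee_rot: [3.141, -0.003, -0.0]
wrist_force: [-0.1, 0.3, -0.6]
width: 0.0944
finger_force: 0.0
```

>>> {"api": "carry_out", "payload": {"steps": [[[-0.03, 0.04, 0], 0, -1], [[-0.065, 0.085, 0], 0, -1], [[-0.1, 0.13, 0], 0, -1], [[-0.125, 0.165, 0], 0, -1], [[-0.138, 0.1795, 0], 0, -1], [[-0.138, 0.1795, 0], 0, -1], [[-0.138, 0.1795, 0], 0, -1]]}}

```text
time: 16.9
tool_pos: [0.4873, -0.2675, 0.2248]
ee_rot: [-3.141, -0.001, 0.002]
wrist_force: [0.6, 0.1, 0.1]
width: 0.094
finger_force: 0.0
```

```bash
python3 - <<'E'
from h import *
o=robot.get_obs();print(o['tool_pos'],o['ee_rot'],o['time'])
s=snap('wrist','w3.png');P=cloud(s)
def fit(k,c,z0,z1):
    q=P[:240,:].reshape(-1,3);q=q[(q[:,2]>z0)&(q[:,2]<z1)&(np.hypot(q[:,0]-c[0],q[:,1]-c[1])<.045)][:,:2].astype(np.float32)
    if len(q):e=cv2.minEnclosingCircle(q);print(k,len(q),np.round(e[0],4),round(e[1],4))
fit('cup',(.625,-.089),.075,.09)
c=(.487,-.269);fit('cap',c,.04,.079);fit('crown',c,.072,.08);fit('plinth',c,.005,.033)
for n in('side','scene'):
    s=snap(n,n+'5.png');P=cloud(s);P=np.vstack([P.reshape(-1,3)]) 
    q=P[(P[:,2]>.078)&(P[:,2]<.088)&(np.hypot(P[:,0]-.625,P[:,1]+.089)<.04)][:,:2].astype(np.float32);print(n,cv2.minEnclosingCircle(q))
E
```

```text
[ 0.4872921  -0.26752299  0.2247848 ] [-3.14097431e+00 -5.57118011e-04  1.50907378e-03] 16.9
cup 1443 [ 0.6249 -0.089 ] 0.0246
cap 2731 [ 0.4864 -0.2685] 0.029
crown 1992 [ 0.4864 -0.2686] 0.0256
plinth 494 [ 0.4853 -0.2708] 0.033
side ((0.6250188946723938, -0.08870795369148254), 0.024453256279230118)
scene ((0.6266216039657593, -0.0904170349240303), 0.024602387100458145)
```

>>> {"api": "carry_out", "payload": {"steps": [[[-0.0005, 0, 0.05], 0, -1], [[-0.0005, 0, 0.1], 0, -1], [[-0.0005, 0, 0.14], 0, -1], [[-0.0005, 0, 0.17], 0, -1], [[-0.0005, 0, 0.184], 0, -1], [[-0.0005, 0, 0.188], 0, -1], [[-0.0005, 0, 0.188], 0, -1], [[-0.0005, 0, 0.188], 0, -1]]}}

```text
time: 18.05
tool_pos: [0.4869, -0.2693, 0.0384]
ee_rot: [3.14, -0.002, 0.0]
wrist_force: [-0.5, -0.6, -1.0]
width: 0.0937
finger_force: 0.0
```

>>> {"api": "carry_out", "payload": {"steps": [[[0, 0, 0], 0, 1], [[0, 0, 0], 0, 1], [[0, 0, 0], 0, 1], [[0, 0, 0], 0, 1], [[0, 0, 0], 0, 1], [[0, 0, 0], 0, 1], [[0, 0, 0], 0, 1], [[0, 0, 0], 0, 1]]}}

```text
time: 19.05
tool_pos: [0.4859, -0.2687, 0.0368]
ee_rot: [3.141, -0.0, -0.0]
wrist_force: [-0.9, -1.1, -0.5]
width: 0.0579
finger_force: 30.0
```

>>> {"api": "carry_out", "payload": {"steps": [[[0, 0, -0.005], 0, 1], [[0, 0, -0.02], 0, 1], [[0, 0, -0.05], 0, 1], [[0, 0, -0.09], 0, 1], [[0, 0, -0.12], 0, 1], [[0.015, -0.02, -0.13], 0, 1], [[0.045, -0.06, -0.13], 0, 1], [[0.08, -0.105, -0.13], 0, 1], [[0.11, -0.145, -0.13], 0, 1], [[0.13, -0.17, -0.13], 0, 1]]}}

```text
time: 20.3
tool_pos: [0.6172, -0.0965, 0.168]
ee_rot: [3.142, -0.002, 0.002]
wrist_force: [0.1, 0.0, 0.4]
width: 0.058
finger_force: 30.0
```

>>> {"api": "carry_out", "payload": {"steps": [[[0.0086, -0.0097, 0], 0, 1], [[0.0086, -0.0097, 0.02], 0, 1], [[0.0086, -0.0097, 0.04], 0, 1], [[0.0086, -0.0097, 0.055], 0, 1], [[0.0086, -0.0097, 0.065], 0, 1], [[0.0086, -0.0097, 0.065], 0, 1], [[0.0086, -0.0097, 0.065], 0, 1], [[0.0086, -0.0097, 0.065], 0, 1]]}}

```text
time: 21.3
tool_pos: [0.6251, -0.0891, 0.1028]
ee_rot: [3.141, -0.002, -0.0]
wrist_force: [0.5, 0.4, -0.4]
width: 0.058
finger_force: 30.0
```

```bash
python3 - <<'E'
from h import *
o=robot.get_obs();print(o['tool_pos'],o['ee_rot'],o['width'],o['time'])
s=snap('side','side6.png');t=snap('scene','scene6.png')
def crop(s):
    p=s['mtx']@(s['R']@np.array([.625,-.089,.09])+s['t']);u,v=(p[:2]/p[2]).astype(int);print(u,v)
    return cv2.resize(s['image'][max(v-60,0):v+60,max(u-60,0):u+60],(400,400),interpolation=cv2.INTER_CUBIC)
cv2.imwrite('pics/c6.png',np.hstack([crop(s),crop(t)])[:,:,::-1])
E
```

```text
[ 0.62510388 -0.08913121  0.10284277] [ 3.14107920e+00 -1.79025646e-03 -9.87951732e-05] 0.05797917377366747 21.3
255 160
365 233
```

View pics/c6.png

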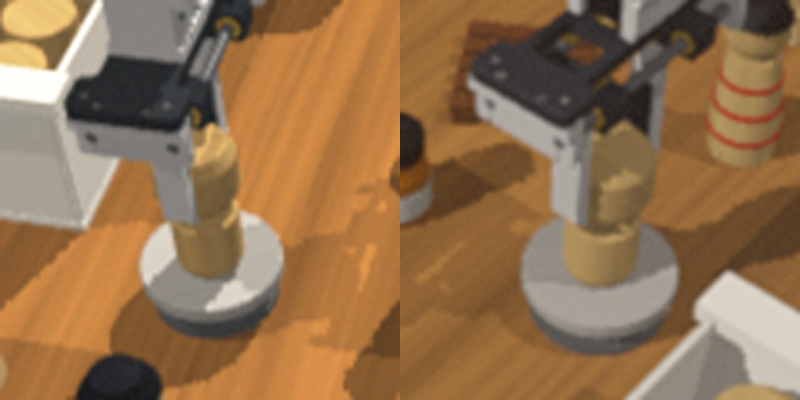

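The cap hangs right above the cup in both views (crop ~(210,190) and ~(610,200)), so I'll lower it.

>>> {"api": "carry_out", "payload": {"steps": [[[-0.0003, 0, 0.005], 0, 1], [[-0.0003, 0, 0.009], 0, 1], [[-0.0003, 0, 0.011], 0, 1], [[-0.0003, 0, 0.0125], 0, 1], [[-0.0003, 0, 0.013], 0, 1], [[-0.0003, 0, 0.013], 0, 1]]}}

```text
time: 22.15
tool_pos: [0.6244, -0.089, 0.0897]
ee_rot: [3.141, -0.001, -0.0]
wrist_force: [-2.4, 0.9, 5.0]
width: 0.0578
finger_force: 30.0
```

>>> {"api": "carry_out", "payload": {"steps": [[[0, 0, 0], 0, -0.3], [[0, 0, 0], 0, -0.4], [[0, 0, 0], 0, -1], [[0, 0, 0], 0, -1], [[0, 0, 0], 0, -1], [[0, 0, 0], 0, -1], [[0, 0, -0.03], 0, -1], [[0, 0, -0.07], 0, -1], [[0, 0, -0.11], 0, -1], [[0, 0, -0.14], 0, -1]]}}

```text
time: 23.4
tool_pos: [0.6247, -0.089, 0.2312]
ee_rot: [3.141, -0.003, -0.0]
wrist_force: [-0.3, -0.2, -0.6]
width: 0.0938
finger_force: 0.0
```

>>> {"api": "carry_out", "payload": {"steps": [[[-0.03, 0.04, 0], 0, -1], [[-0.065, 0.085, 0], 0, -1], [[-0.1, 0.13, 0], 0, -1], [[-0.125, 0.165, 0], 0, -1], [[-0.138, 0.18, 0], 0, -1], [[-0.138, 0.18, 0], 0, -1], [[-0.138, 0.18, 0], 0, -1]]}}

```text
time: 24.28
tool_pos: [0.4871, -0.2678, 0.2288]
ee_rot: [-3.141, -0.001, 0.001]
wrist_force: [0.2, -0.1, -0.6]
width: 0.0941
finger_force: 0.0
```

```bash
python3 - <<'E'
from h import *
o=robot.get_obs();print(o['tool_pos'],o['ee_rot'],o['time'])
s=snap('wrist','w7.png');P0=cloud(s)[:240].reshape(-1,3)
def fit(k,P,c,z0,z1):
    q=P[(P[:,2]>z0)&(P[:,2]<z1)&(np.hypot(P[:,0]-c[0],P[:,1]-c[1])<.045)][:,:2].astype(np.float32)
    if len(q):e=cv2.minEnclosingCircle(q);print(k,len(q),np.round(e[0],4),round(e[1],4))
c=(.487,-.269);fit('plinth',P0,c,.005,.034);fit('ptop',P0,c,.026,.034)
for n in('wrist','side','scene'):
    P=P0 if n=='wrist' else cloud(snap(n,n+'8.png')).reshape(-1,3)
    c=(.625,-.089);fit(n+' crown',P,c,.126,.133);fit('cap',P,c,.093,.12);fit('cup',P,c,.045,.08)
E
```

```text
[ 0.48708818 -0.26784542  0.22876521] [-3.14095449e+00 -5.47469561e-04  1.49751815e-03] 24.275
plinth 2820 [ 0.4851 -0.2708] 0.033
ptop 2709 [ 0.485  -0.2708] 0.033
wrist crown 2972 [ 0.6238 -0.0897] 0.0254
cap 1227 [ 0.6231 -0.0894] 0.0292
cup 942 [ 0.6236 -0.0911] 0.0238
side crown 287 [ 0.6235 -0.0857] 0.0263
cap 230 [ 0.6229 -0.0866] 0.029
cup 225 [ 0.623  -0.0864] 0.0236
scene crown 311 [ 0.6269 -0.0924] 0.0251
cap 271 [ 0.6283 -0.0928] 0.0288
cup 258 [ 0.6287 -0.0923] 0.0241
```

>>> {"api": "carry_out", "payload": {"steps": [[[-0.001, 0.0015, 0.05], 0, -1], [[-0.001, 0.0015, 0.1], 0, -1], [[-0.001, 0.0015, 0.15], 0, -1], [[-0.001, 0.0015, 0.19], 0, -1], [[-0.001, 0.0015, 0.21], 0, -1], [[-0.001, 0.0015, 0.219], 0, -1], [[-0.001, 0.0015, 0.222], 0, -1], [[-0.001, 0.0015, 0.222], 0, -1], [[-0.001, 0.0015, 0.222], 0, -1]]}}

```text
time: 25.55
tool_pos: [0.486, -0.271, 0.008]
ee_rot: [3.14, -0.002, -0.0]
wrist_force: [-0.0, -0.1, -0.3]
width: 0.0936
finger_force: 0.0
```

>>> {"api": "carry_out", "payload": {"steps": [[[0, 0, 0], 0, 1], [[0, 0, 0], 0, 1], [[0, 0, 0], 0, 1], [[0, 0, 0], 0, 1], [[0, 0, 0], 0, 1], [[0, 0, 0], 0, 1], [[0, 0, 0], 0, 1], [[0, 0, 0], 0, 1]]}}

```text
time: 26.55
tool_pos: [0.4853, -0.2706, 0.0069]
ee_rot: [3.141, -0.0, -0.0]
wrist_force: [-0.4, -0.6, 1.6]
width: 0.0656
finger_force: 30.0
```

>>> {"api": "carry_out", "payload": {"steps": [[[0, 0, -0.01], 0, 1], [[0, 0, -0.04], 0, 1], [[0, 0, -0.08], 0, 1], [[0, 0, -0.13], 0, 1], [[0, 0, -0.17], 0, 1], [[-0.001, -0.01, -0.18], 0, 1], [[-0.004, -0.04, -0.18], 0, 1], [[-0.009, -0.09, -0.18], 0, 1], [[-0.014, -0.14, -0.18], 0, 1], [[-0.019, -0.19, -0.18], 0, 1]]}}

```text
time: 27.8
tool_pos: [0.4647, -0.0781, 0.1847]
ee_rot: [-3.14, 0.003, -0.0]
wrist_force: [0.5, -0.1, -0.9]
width: 0.0652
finger_force: 30.0
```

>>> {"api": "carry_out", "payload": {"steps": [[[-0.005, -0.05, 0], 0, 1], [[-0.01, -0.1, 0], 0, 1], [[-0.0125, -0.119, 0], 0, 1], [[-0.0128, -0.1226, 0.03], 0, 1], [[-0.0128, -0.1226, 0.07], 0, 1], [[-0.0128, -0.1226, 0.11], 0, 1], [[-0.0128, -0.1226, 0.14], 0, 1], [[-0.0128, -0.1226, 0.15], 0, 1], [[-0.0128, -0.1226, 0.153], 0, 1], [[-0.0128, -0.1226, 0.153], 0, 1]]}}

```text
time: 29.05
tool_pos: [0.4541, 0.0422, 0.0347]
ee_rot: [3.142, -0.002, -0.0]
wrist_force: [0.7, -0.9, -0.9]
width: 0.0654
finger_force: 30.0
```

>>> {"api": "carry_out", "payload": {"steps": [[[0, 0, 0.003], 0, 1], [[0, 0, 0.005], 0, 1], [[0, 0, 0.0065], 0, 1], [[0, 0, 0.0072], 0, 1], [[0, 0, 0.0072], 0, 1], [[0, 0, 0.0072], 0, 1]]}}

```text
time: 29.8
tool_pos: [0.4535, 0.0421, 0.0268]
ee_rot: [3.141, -0.0, -0.0]
wrist_force: [-1.2, -0.0, 2.7]
width: 0.0655
finger_force: 30.0
```

>>> {"api": "carry_out", "payload": {"steps": [[[0, 0, 0], 0, -0.5], [[0, 0, 0], 0, -1], [[0, 0, 0], 0, -1], [[0, 0, 0], 0, -1], [[0, 0, 0], 0, -1], [[0, 0, -0.03], 0, -1], [[0, 0, -0.08], 0, -1], [[0, 0, -0.13], 0, -1], [[0, 0, -0.18], 0, -1], [[0, 0, -0.22], 0, -1]]}}

```text
time: 31.05
tool_pos: [0.4537, 0.0422, 0.249]
ee_rot: [3.141, -0.002, -0.0]
wrist_force: [-0.1, 0.3, -0.6]
width: 0.0938
finger_force: 0.0
```

>>> {"api": "carry_out", "payload": {"steps": [[[-0.02, 0.06, 0], 0, -1], [[-0.04, 0.12, 0], 0, -1], [[-0.06, 0.18, 0], 0, -1], [[-0.06, 0.24, 0], 0, -1], [[-0.06, 0.3, 0], 0, -1], [[-0.06, 0.3, 0], 0, -1], [[-0.06, 0.3, 0], 0, -1], [[-0.06, 0.3, 0], 0, -1]]}}

```text
time: 32.05
tool_pos: [0.3938, -0.2565, 0.2469]
ee_rot: [3.141, -0.001, 0.002]
wrist_force: [-0.3, -0.2, -0.1]
width: 0.0941
finger_force: 0.0
```

```bash
python3 - <<'E'
from h import *
Q=[]
for n in('side','scene'):
    s=snap(n,n+'9.png');Q.append(cloud(s).reshape(-1,3))
P=np.concatenate(Q)
def fit(k,c,z0,z1,r=.045):
    q=P[(P[:,2]>z0)&(P[:,2]<z1)&(np.hypot(P[:,0]-c[0],P[:,1]-c[1])<r)]
    e=cv2.minEnclosingCircle(q[:,:2].astype(np.float32));print(k,len(q),np.round(e[0],4),round(e[1],4),np.median(q[:,2]).round(4))
fit('plinth top',(.4535,.042),.044,.06);fit('crown',(.625,-.089),.124,.14)
fit('doll head',(.562,.281),.07,.09,.035);fit('doll foot',(.562,.281),.012,.05,.025)
fit('kok',(.614,.095),.02,.16);fit('dar',(.445,.226),.02,.1);fit('jar',(.468,-.113),.02,.1)
E
```

```text
plinth top 1086 [0.4549 0.0414] 0.0351 0.0507
crown 693 [ 0.6246 -0.0906] 0.0293 0.129
doll head 156 [0.5647 0.2774] 0.0154 0.0809
doll foot 270 [0.5638 0.2763] 0.0159 0.032
kok 2137 [0.613  0.0959] 0.0283 0.0881
dar 1181 [0.4443 0.2268] 0.0309 0.0499
jar 1122 [ 0.4673 -0.1138] 0.0281 0.0587
```

View pics/side9.png

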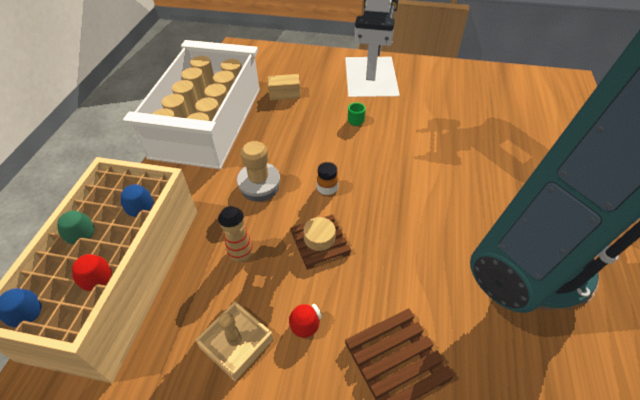

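The side view shows the doll standing in the tray at (232,328), the cup with its cap on the turntable at (257,162), and the plinth on the small rack at (320,234). The bystanders haven't moved, so I'm handing the job in.

```bash
python3 -c "
from h import *
print(robot.close_job())"
```

```text
the job is handed in; nothing more can be done
None
```

The job is handed in, with no verdict returned: in the last camera check (32 s on the clock) the doll stood in the tray, the capped cup and the plinth were within about 2 mm of their centres, and the finished doll, daruma and jar had not moved.

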